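# Fasten the water filter's cover studs

## Robot

A 7-joint arm with a two-finger parallel gripper is mounted at the origin on a cart in front of the work surface, level with it; the furniture and walls round the work are solid. World frame = base frame: x ahead of the robot, y to its left, z up, the work surface at z = 0. Lengths are in m, angles in rad, forces in N, time in s.
With the tool pointing down it reaches from about 0.425 to 0.825 m from the base axis. Payload 3.6 kg.
Tool frame: the origin (TCP) lies at the very end of the fingers, on their centre line; the grasp point (between the pads) lies arm.tcp_to_grasp behind it (arm.tcp_to_grasp is the distance from the TCP to the grasp point, in m); z points along the fingers, y is the line along which they close (so a half turn about z gives the same grasp; the last joint's range is limited). The gripper opens to 85 mm and grips with 20 to 120 N. Pads are 22 mm wide; open, the fingers measure 114 mm over their backs; the gripper's body (76 mm by 85 mm) begins 54 mm behind the grasp point. The pads swing forward as they close: fully open they stand 13 mm farther back than shut.
Start: joints at [-1.161, 0.615, -0.013, 1.423, 0.008, 1.103, -0.04], TCP at [0.274, 0.589, 0.231] pointing down, gripper open.
Joint ranges: [-3.12, 3.12], [-0.3, 2.06], [-1.34, 1.32], [0.26, 2.42], [-1.36, 4.5], [0.01, 1.98], [-2.84, 2.84]. Speed limits (rad/s): [2.79, 2.79, 3.14, 3.14, 3.14, 3.14, 3.14].

## Interface

Orientations are given as a unit quaternion [w, x, y, z].
In Python, from cell import arm, eyes, hand_in gives the robot as it stands. The module is installed in compiled form; this text tells all that it offers.
- The arm moves only by the shell command python3 -m handwheel 'ROWS' [FORCE]. ROWS is JSON, a list of rows, each an object of numbers: "dx", "dy", "dz": the shift along the tool's x, y, z as a fraction of full scale; "ax", "ay", "az": the turn, a rotation vector about the tool's x, y, z as a fraction of full scale; "gripper": the opening in per cent of the stroke, from 0 (shut) to 100 (fully open). In form: [{"dx": .., "dy": .., "dz": .., "ax": .., "ay": .., "az": .., "gripper": ..}, ...]. A call has 1 to 12 rows; each row is the pose to reach, as a shift and turn from the pose commanded when the call began, along the tool's axes at that moment, turning the shorter way round; what a row does not reach only later rows make up. Full scale, the value 1, is 0.75 m for a shift and 180 degrees for a turn. A row lasts 1/12 s, in which the tool goes at most 41.7 mm and 7.16 degrees, less where a joint would pass 70% of its speed; a pose out of reach is approached as far as the arm can. A call with a number of a shift or a turn outside -1 to 1 is refused whole. A call with a gripper value outside its range is refused whole. The fingers move at their own pace and stop on an object; FORCE is the grip in N (left out, the last holds). Time passes only in rows, so rows that repeat a pose let the fingers close. It gives the time, the measured TCP pose, the force, the opening and the grip force at its end, in the units of the state.
- arm.read_state(): the state, without advancing time (a new reading comes with each control period).
- eyes.grab_frame(name): name is "side" or "top" or "wrist"; returns a dict with "frame" (384x512x3 uint8, red, green, blue), "fx", "fy", "cx", "cy" (pixels), "xyz" and "attitude" of the camera in the world. Camera axes: x right, y up, looking along -z (the intrinsics and any distortion apply to the point x, -y, -z); pixel columns grow to the right and rows downward; lengths in m; the calibration is good to about 2 mm. The wrist camera is an equidistant fisheye: a pixel r from the principal point sees the ray r / f radians off the axis. A picture is of the moment at which its call begins. There is no depth.
- hand_in(): hands the job in; it is judged then, once.
The state is a dict: "time": time; "q": joint angles; "dq": joint speeds; "effort": joint torques, N m; "tool_pos": TCP position; "orientation": TCP orientation; "contact_force": force on the tool from outside, world axes, zero at the start; "torque": the same for the moment, N m; "gripper_width": finger opening in m; "grip_force": force on a finger pad.
Only numpy, scipy, OpenCV 4.12 (cv2) and the standard library are available. Lean on these libraries where they do the work, as an engineer would, in place of code of your own. Each camera call takes 0.05 s, during which the arm holds its last target. There are 200 camera calls.

## Task

The cover of the countertop water filter has two quarter-turn studs that stand up, undone. Fasten both: press each stud down against its spring, keep it down while turning it clockwise until its bar lies along the unit's long side, and let it go so that it stays down in its catch. Do not shove or tip the salt shaker and the spice jar standing beside the unit.

Things in the scene. Friction and masses are not known exactly. Their poses are not given: they have to be found in the camera images.
- filter_unit: Countertop water filter, fixed: low white box, 120 (x) by 220 mm (y), flat cover 60 mm above the worktop, small spigot amid its front (-x) side. Origin: centre of its underside; y along its long side. On the cover, 70 mm either side of the middle along y, stand two like steel studs, each in a flat grommet with two dark pips that show the bar's direction when fastened.
- stud_left_grip (a point): Centre of the finger bar of the stud at the unit's left (+y) end, on its turning axis; x along the bar, z up. Steel bar 36 x 14 mm, 20 mm high (10 mm above and below this point), 4 mm coin slot along its top. It stands on a round flange, radius 23 mm, 4 mm thick, whose top is 10 mm below this point, on a thinner neck. At the start this point is 88 mm above the worktop.
- stud_left (a joint): Turn of this stud in rad, clockwise seen from above. 0: bar square to the unit's long side; 1.57: bar along it (unit y), at the catch. Starts undone at 0.12 to 0.40; stop at 1.67. Light friction. Past about 0.45 it is blocked unless held 10 mm down; in the catch (about 1.45 to 1.67) it is locked against turning back.
- plunger_left (a joint): How far this stud is pressed down, m: 0 fully up (start), 0.014 bottom stop. A spring lifts it: 3 N at 0, 5 N at 0.010, 5.8 N at 0.014. It must be about 0.010 or deeper to turn; let go short of the catch it stays up against its track at about 0.010; let go in the catch it rises only to 0.005 and stays there.
- stud_right_grip (a point): Centre of the finger bar of the stud at the unit's right (-y) end, on its turning axis; x along the bar, z up. Steel bar 36 x 14 mm, 20 mm high (10 mm above and below this point), 4 mm coin slot along its top. It stands on a round flange, radius 23 mm, 4 mm thick, whose top is 10 mm below this point, on a thinner neck. At the start this point is 88 mm above the worktop.
- stud_right (a joint): Turn of this stud in rad, clockwise seen from above. 0: bar square to the unit's long side; 1.57: bar along it (unit y), at the catch. Starts undone at 0.12 to 0.40; stop at 1.67. Light friction. Past about 0.45 it is blocked unless held 10 mm down; in the catch (about 1.45 to 1.67) it is locked against turning back.
- plunger_right (a joint): How far this stud is pressed down, m: 0 fully up (start), 0.014 bottom stop. A spring lifts it: 3 N at 0, 5 N at 0.010, 5.8 N at 0.014. It must be about 0.010 or deeper to turn; let go short of the catch it stays up against its track at about 0.010; let go in the catch it rises only to 0.005 and stays there.
- salt_shaker: Bystander, loose: salt shaker, 44 mm wide, 90 mm high, near the unit's left end. Origin at the centre of its underside.
- paprika_jar: Bystander, loose: spice jar with dark lid, 41 mm wide, 105 mm high, near the unit's right end. Origin at the centre of its underside.

How it is judged:
By the outcome, as a careful person would: the job done as asked, in the order asked, and still so for the second after the job is handed in, with the robot touching nothing.
It also fails if it takes over 48 s, if anything falls off the work surface, if the arm or the gripper's body presses on something with over 40 N, if the wrist force passes 120 N, or if a joint passes its speed limit or range.

## Working session

There is one attempt and no reset: what is moved stays moved. The work goes in short steps, Python scripts to look and compute and a shell command to move; the robot and the scene stay as the last step left them, time stands still between calls to the robot, and variables do not carry over. Pictures are saved under pics/ and viewed, at most 10 in all, crops included, and the job is handed in when it is done.

```bash
mkdir -p pics; python3 - <<'E'
from cell import arm,eyes
import cv2,json
s=arm.read_state()
print({k:s[k] for k in('time','tool_pos','orientation','gripper_width','contact_force')},arm.tcp_to_grasp)
for n in('top','side'):
    f=eyes.grab_frame(n); cv2.imwrite(f'pics/{n}0.png',cv2.resize(f['frame'][:,:,::-1],None,fx=1.5,fy=1.5,interpolation=cv2.INTER_CUBIC))
    print(n,{k:v for k,v in f.items() if k!='frame'})
E
```

```text
{'time': 0.0, 'tool_pos': array([0.27405472, 0.58854632, 0.2301101 ]), 'orientation': array([-2.57238623e-04,  2.16142540e-01,  9.76360934e-01, -1.28957748e-03]), 'gripper_width': 0.08536253311516426, 'contact_force': array([-0.23236845, -0.46851549,  0.03535595])} 0.0187
top {'fx': 449.2120150223838, 'fy': 449.2120150223838, 'cx': 257.1117418865676, 'cy': 189.6889769567993, 'xyz': array([ 0.40957433, -0.0030535 ,  1.038874  ]), 'attitude': array([-0.70108281, -0.03411364,  0.03286538,  0.71150476])}
side {'fx': 389.8481452239668, 'fy': 389.8481452239668, 'cx': 258.7992549221939, 'cy': 190.66223436001206, 'xyz': array([ 0.32969224, -0.72434831,  0.4606291 ]), 'attitude': array([ 0.8420166 ,  0.53076494, -0.04606507, -0.08470321])}
```

View pics/top0.png

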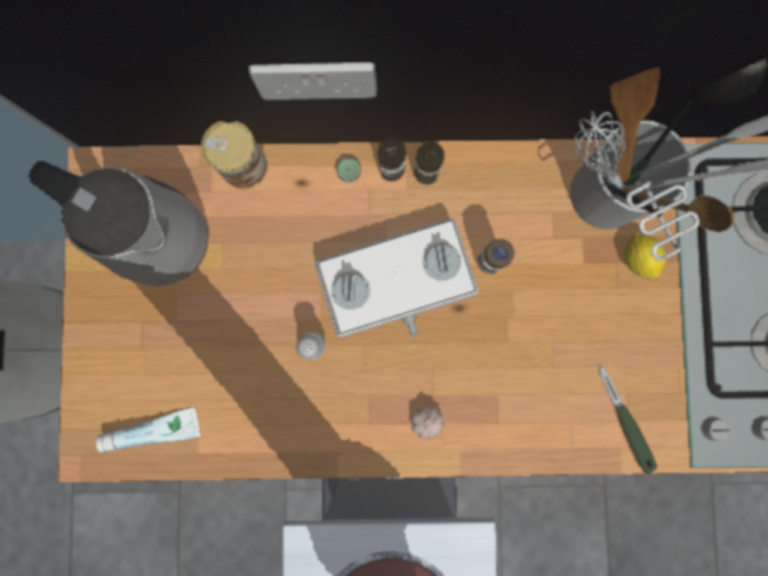

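View pics/side0.png

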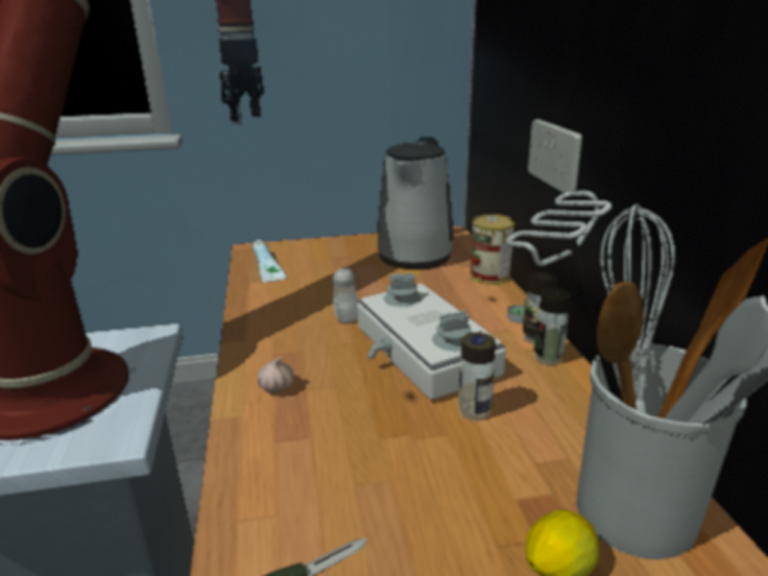

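The top view shows the unit at about (397,278), with the left stud at (350,288) and the right stud at (441,258). The salt shaker is at (310,346) and the jar at (497,255). I'll enlarge the unit and set up the pixel-to-world code.

```bash
cat > h.py <<'E'
import numpy as np,cv2
from scipy.spatial.transform import Rotation as R
from cell import arm,eyes
def rot(q): return R.from_quat(np.roll(q,-1))
def pix2w(f,u,v,z):
    a,b=(u-f['cx'])/f['fx'],(v-f['cy'])/f['fy']
    d=np.array([a,-b,-1.])
    if f.get('fish'):
        r=np.hypot(a,b); d=np.array([a/r*np.sin(r),-b/r*np.sin(r),-np.cos(r)])
    d=rot(f['attitude']).apply(d); return f['xyz']+d*(z-f['xyz'][2])/d[2]
E
python3 - <<'E'
from h import *
f=eyes.grab_frame('top')
c=f['frame'][135:235,195:345,::-1]
cv2.imwrite('pics/top1.png',cv2.resize(c,None,fx=5.3333,fy=5.3333,interpolation=cv2.INTER_CUBIC))
for n,u,v,z in(('L',350,287,.098),('R',441,257,.098),('salt',311,344,.09),('jar',499,252,.105)):
    print(n,pix2w(f,u/1.5,v/1.5,z).round(4))
E
```

```text
L [0.4963 0.048  0.098 ]
R [ 0.5368 -0.0805  0.098 ]
salt [0.4175 0.1039 0.09  ]
jar [ 0.5417 -0.1611  0.105 ]
```

View pics/top1.png

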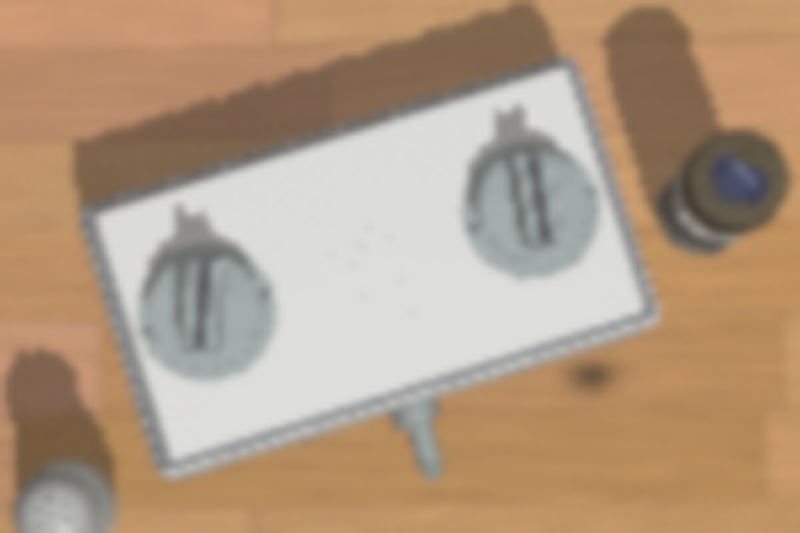

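The crop shows:
- **Left stud:** flange at (207,312), slot running (208,258) to (199,348).
- **Right stud:** flange at (530,209), slot running (530,155) to (545,240).
- **Cover edges:** (88,210) to (575,62) and (170,470) to (652,318).

Next I'll turn these into world poses.

```bash
cat >> h.py <<'E'
def goal(x,y,z,deg):
    """tool down, tool x at world angle deg (mod 180): print shift/turn fractions in the current tool frame"""
    s=arm.read_state(); r0=rot(s['orientation'])
    def tgt(d):
        c,n=np.cos(np.radians(d)),np.sin(np.radians(d)); return R.from_matrix(np.array([[c,n,0],[n,-c,0],[0,0,-1]]))
    best=min((( r0.inv()*tgt(d)).as_rotvec() for d in(deg,deg+180)),key=np.linalg.norm)
    d=r0.inv().apply(np.array([x,y,z])-s['tool_pos'])
    x=r0.as_matrix()[:,0]
    print('t',round(s['time'],2),'pos',s['tool_pos'].round(4),'ang',round(np.degrees(np.arctan2(x[1],x[0])),2),'w',round(s['gripper_width'],4),'F',s['contact_force'].round(1),'g',round(s['grip_force'],1),'q7',s['q'][6].round(2))
    print('shift',(d/.75).round(4),'mm',(d*1e3).round(1),'turn',(best/np.pi).round(4))
E
python3 - <<'E'
from h import *
f=eyes.grab_frame('top')
P=lambda u,v,z:pix2w(f,195+(u+.5)/5.3333-.5,135+(v+.5)/5.3333-.5,z)
A=lambda a,b:np.degrees(np.arctan2(*(b-a)[[1,0]]))
L,Rr=P(207,312,.078),P(530,209,.078)
print(L,Rr,np.linalg.norm(L-Rr),A(Rr,L))
c=[P(88,210,.06),P(575,62,.06),P(652,318,.06),P(170,470,.06)]
print(np.mean(c,0),A(c[1],c[0]),A(c[2],c[3]),A(c[3],c[0]),A(c[2],c[1]),np.linalg.norm(c[1]-c[0]))
print('barL',A(P(199,348,.098),P(208,258,.098)),'barR',A(P(545,240,.098),P(530,155,.098)))
m=(L+Rr)/2
print('mid',m); goal(L[0],L[1],.15,-8)
E
```

```text
[0.49432132 0.04898128 0.078     ] [ 0.53416609 -0.08196687  0.078     ] 0.1368759440942527 106.92390168575284
[ 0.51464693 -0.01791214  0.06      ] 106.21730991245622 106.65135811778877 17.044417750897857 15.176286656267205 0.21038711590304926
barL -6.235590954478935 barR 8.6368986180155
mid [ 0.51424371 -0.01649279  0.078     ]
t 0.2 pos [0.2742 0.5888 0.2306] ang 155.04 w 0.085 F [ 0.8 -0.2 -0.6] g 0.0 q7 -0.04
shift [-0.5699 -0.5285  0.1083] mm [-427.4 -396.4   81.2] turn [-0.0005 -0.0001 -0.0942]
```

```bash
python3 -m handwheel '[{"dx":-0.388,"dy":-0.435,"gripper":45},{"dx":-0.388,"dy":-0.435,"gripper":45},{"dx":-0.388,"dy":-0.435,"az":-0.09,"gripper":45},{"dx":-0.388,"dy":-0.435,"az":-0.09,"gripper":45},{"dx":-0.388,"dy":-0.435,"az":-0.09,"gripper":45},{"dx":-0.388,"dy":-0.435,"az":-0.09,"gripper":45},{"dx":-0.388,"dy":-0.435,"az":-0.09,"gripper":45},{"dx":-0.388,"dy":-0.435,"az":-0.09,"gripper":45},{"dx":-0.388,"dy":-0.435,"az":-0.09,"gripper":45},{"dx":-0.388,"dy":-0.435,"az":-0.09,"gripper":45},{"dx":-0.388,"dy":-0.435,"az":-0.09,"gripper":45},{"dx":-0.388,"dy":-0.435,"az":-0.09,"gripper":45}]' 40
python3 -c "
from h import *
goal(.4945,.0501,.17,-6.2)"
```

```text
t 0.2 pos [0.2742 0.5888 0.2306] ang 155.04 w 0.085 F [ 0.8 -0.2 -0.6] g 0.0 q7 -0.04
shift [-0.5695 -0.5271  0.0816] mm [-427.1 -395.3   61.2] turn [-5.000e-04 -1.000e-04 -1.042e-01]schema error: expected keys dx, dy, dz, ax, ay, az, gripper
```

```bash
python3 -m handwheel '[{"dx":-0.388,"dy":-0.435,"dz":0,"ax":0,"ay":0,"az":-0.1,"gripper":45},{"dx":-0.388,"dy":-0.435,"dz":0,"ax":0,"ay":0,"az":-0.1,"gripper":45},{"dx":-0.388,"dy":-0.435,"dz":0,"ax":0,"ay":0,"az":-0.1,"gripper":45},{"dx":-0.388,"dy":-0.435,"dz":0,"ax":0,"ay":0,"az":-0.1,"gripper":45},{"dx":-0.388,"dy":-0.435,"dz":0,"ax":0,"ay":0,"az":-0.1,"gripper":45},{"dx":-0.388,"dy":-0.435,"dz":0,"ax":0,"ay":0,"az":-0.1,"gripper":45},{"dx":-0.388,"dy":-0.435,"dz":0,"ax":0,"ay":0,"az":-0.1,"gripper":45},{"dx":-0.388,"dy":-0.435,"dz":0,"ax":0,"ay":0,"az":-0.1,"gripper":45},{"dx":-0.388,"dy":-0.435,"dz":0,"ax":0,"ay":0,"az":-0.1,"gripper":45},{"dx":-0.388,"dy":-0.435,"dz":0,"ax":0,"ay":0,"az":-0.1,"gripper":45},{"dx":-0.388,"dy":-0.435,"dz":0,"ax":0,"ay":0,"az":-0.1,"gripper":45},{"dx":-0.388,"dy":-0.435,"dz":0,"ax":0,"ay":0,"az":-0.1,"gripper":45}]' 40
python3 -c "
from h import *
goal(.4945,.0501,.17,-6.2)"
```

```text
time: 1.2
tool_pos: [0.4019, 0.1645, 0.2314]
orientation: [0.0, 0.066, 0.998, -0.002]
contact_force: [-0.3, 0.7, -0.5]
gripper_width: 0.0382
grip_force: 0.0
t 1.2 pos [0.4019 0.1645 0.2314] ang 172.41 w 0.0382 F [-0.3  0.7 -0.5] g 0.0 q7 0.98
shift [-0.1424 -0.1346  0.0824] mm [-106.8 -101.    61.8] turn [-0.001   0.0003 -0.0077]
```

```bash
python3 -m handwheel '[{"dx":-0.142,"dy":-0.135,"dz":0.08,"ax":0,"ay":0,"az":-0.008,"gripper":45},{"dx":-0.142,"dy":-0.135,"dz":0.08,"ax":0,"ay":0,"az":-0.008,"gripper":45},{"dx":-0.142,"dy":-0.135,"dz":0.08,"ax":0,"ay":0,"az":-0.008,"gripper":45},{"dx":-0.142,"dy":-0.135,"dz":0.08,"ax":0,"ay":0,"az":-0.008,"gripper":45},{"dx":-0.142,"dy":-0.135,"dz":0.08,"ax":0,"ay":0,"az":-0.008,"gripper":45},{"dx":-0.142,"dy":-0.135,"dz":0.08,"ax":0,"ay":0,"az":-0.008,"gripper":45},{"dx":-0.142,"dy":-0.135,"dz":0.08,"ax":0,"ay":0,"az":-0.008,"gripper":45}]'
python3 - <<'E'
from h import *
f=eyes.grab_frame('wrist'); print({k:v for k,v in f.items() if k!='frame'})
cv2.imwrite('pics/w1.png',cv2.resize(f['frame'][:,:,::-1],None,fx=1.5,fy=1.5,interpolation=cv2.INTER_CUBIC))
goal(.4945,.0501,.08,-6.2)
E
```

```text
time: 1.78
tool_pos: [0.4935, 0.0587, 0.1711]
orientation: [-0.001, 0.047, 0.999, 0.001]
contact_force: [-0.5, 0.1, 0.4]
gripper_width: 0.0383
grip_force: 0.0
{'fx': 297.3186396354542, 'fy': 297.3186396354542, 'cx': 256.4869295328061, 'cy': 191.39694935925434, 'xyz': array([0.41133732, 0.0669399 , 0.31307803]), 'attitude': array([ 0.73020259, -0.12148581, -0.11050487,  0.66319986])}
t 1.83 pos [0.4934 0.0592 0.1715] ang 174.63 w 0.0382 F [-0.3 -0.1 -0.8] g 0.0 q7 1.31
shift [-0.0027 -0.0121  0.122 ] mm [-2.  -9.1 91.5] turn [ 0.0004 -0.0001  0.0046]
```

View pics/w1.png

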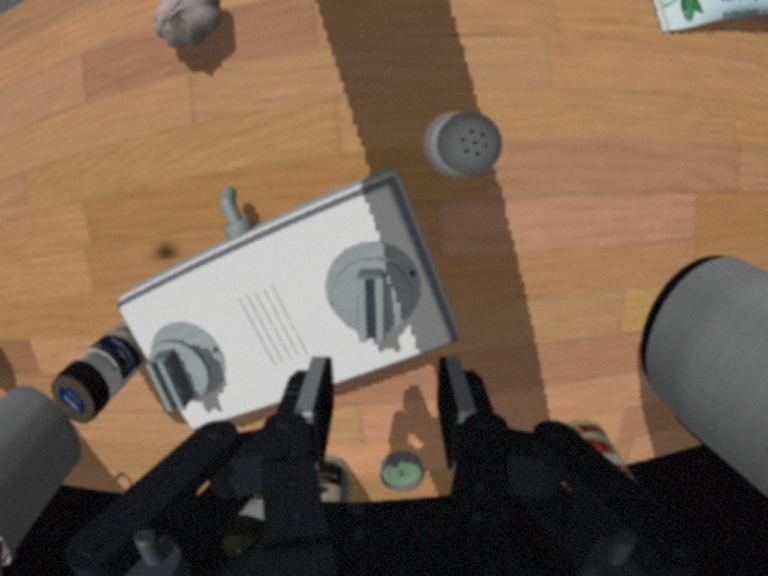

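The wrist view shows the left bar's top from about (371,274) to (373,341), centred at about (372,308). The right bar runs from about (168,355) to (186,408). Neither is obstructed. I'll refine with these.

```bash
python3 - <<'E'
from h import *
f=eyes.grab_frame('wrist'); f['fish']=1
P=lambda u,v,z:pix2w(f,(u+.5)/1.5-.5,(v+.5)/1.5-.5,z)
for n,a in(('L',[(371,274),(373,341)]),('R',[(168,355),(186,408)])):
    p,q=P(*a[0],.098),P(*a[1],.098); print(n,p,q,(p+q)/2,np.degrees(np.arctan2(*(q-p)[[1,0]])),np.linalg.norm(p-q))
print('pipsL',P(413,272,.064),'corners',P(396,174,.06),P(459,338,.06),P(119,300,.06),P(192,430,.06))
c=eyes.grab_frame('wrist')['frame'][150:290,90:290,::-1]
cv2.imwrite('pics/w1c.png',cv2.resize(c,None,fx=4,fy=4,interpolation=cv2.INTER_CUBIC))
E
```

```text
L [0.47694873 0.05407271 0.098     ] [0.51434875 0.05117863 0.098     ] [0.49564874 0.05262567 0.098     ] -4.424839177897464 0.0375118263110536
R [ 0.51479166 -0.07181056  0.098     ] [ 0.55247502 -0.07122813  0.098     ] [ 0.53363334 -0.07151934  0.098     ] 0.8854922414303371 0.037687866503063425
pipsL [0.4884391  0.07657272 0.064     ] corners [0.43103352 0.07179503 0.06      ] [0.53595244 0.10272772 0.06      ] [ 0.48949429 -0.12471769  0.06      ] [ 0.59771237 -0.09729527  0.06      ]
```

View pics/w1c.png

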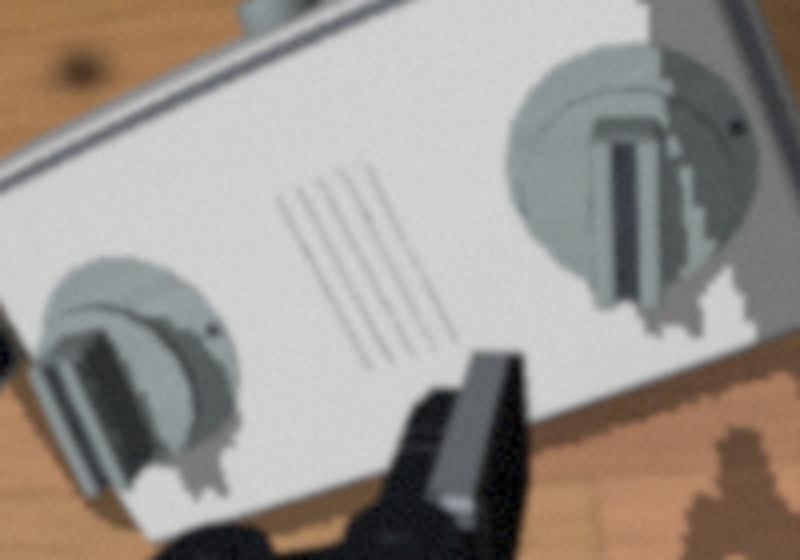

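The crop confirms the left slot from (625,140) to (626,300), so the bar centre is about (0.495, 0.0515) at −5°. I'll move down to just above it and check.

```bash
python3 -m handwheel '[{"dx":-0.003,"dy":-0.01,"dz":0.04,"ax":0,"ay":0,"az":0,"gripper":45},{"dx":-0.003,"dy":-0.01,"dz":0.08,"ax":0,"ay":0,"az":0,"gripper":45},{"dx":-0.003,"dy":-0.01,"dz":0.08,"ax":0,"ay":0,"az":0,"gripper":45},{"dx":-0.003,"dy":-0.01,"dz":0.08,"ax":0,"ay":0,"az":0,"gripper":45},{"dx":-0.003,"dy":-0.01,"dz":0.08,"ax":0,"ay":0,"az":0,"gripper":45},{"dx":-0.003,"dy":-0.01,"dz":0.08,"ax":0,"ay":0,"az":0,"gripper":45}]'
python3 -c "
from h import *
goal(.495,.0515,.080,-5.5)"
```

```text
time: 2.43
tool_pos: [0.4966, 0.0504, 0.1131]
orientation: [0.002, 0.048, 0.999, 0.0]
contact_force: [0.2, 0.4, 0.9]
gripper_width: 0.038
grip_force: 0.0
t 2.43 pos [0.4966 0.0504 0.1131] ang 174.53 w 0.038 F [0.2 0.4 0.9] g 0.0 q7 1.32
shift [0.0024 0.0013 0.0441] mm [ 1.8  0.9 33.1] turn [0.0004 0.0011 0.0002]
```

Well aligned. I'll descend and close.

```bash
python3 -m handwheel '[{"dx":0.002,"dy":0.001,"dz":0.02,"ax":0,"ay":0,"az":0,"gripper":45},{"dx":0.002,"dy":0.001,"dz":0.043,"ax":0,"ay":0,"az":0,"gripper":45},{"dx":0.002,"dy":0.001,"dz":0.043,"ax":0,"ay":0,"az":0,"gripper":45},{"dx":0.002,"dy":0.001,"dz":0.043,"ax":0,"ay":0,"az":0,"gripper":45},{"dx":0.002,"dy":0.001,"dz":0.043,"ax":0,"ay":0,"az":0,"gripper":0},{"dx":0.002,"dy":0.001,"dz":0.043,"ax":0,"ay":0,"az":0,"gripper":0},{"dx":0.002,"dy":0.001,"dz":0.043,"ax":0,"ay":0,"az":0,"gripper":0},{"dx":0.002,"dy":0.001,"dz":0.043,"ax":0,"ay":0,"az":0,"gripper":0},{"dx":0.002,"dy":0.001,"dz":0.043,"ax":0,"ay":0,"az":0,"gripper":0},{"dx":0.002,"dy":0.001,"dz":0.043,"ax":0,"ay":0,"az":0,"gripper":0}]' 50
python3 -c "
from h import *
goal(.495,.0515,.0665,-5.5)"
```

```text
time: 3.27
tool_pos: [0.495, 0.051, 0.0797]
orientation: [0.001, 0.048, 0.999, 0.0]
contact_force: [0.4, 1.9, 2.9]
gripper_width: 0.0131
grip_force: 52.0
t 3.27 pos [0.495  0.051  0.0797] ang 174.49 w 0.0131 F [0.4 1.9 2.9] g 52.0 q7 1.32
shift [0.0001 0.0007 0.0176] mm [ 0.1  0.5 13.2] turn [ 0.0003  0.0008 -0.    ]
```

```bash
python3 -m handwheel '[{"dx":0,"dy":0,"dz":0.008,"ax":0,"ay":0,"az":0,"gripper":0},{"dx":0,"dy":0,"dz":0.016,"ax":0,"ay":0,"az":0,"gripper":0},{"dx":0,"dy":0,"dz":0.016,"ax":0,"ay":0,"az":0,"gripper":0},{"dx":0,"dy":0,"dz":0.016,"ax":0,"ay":0,"az":0,"gripper":0},{"dx":0,"dy":0,"dz":0.016,"ax":0,"ay":0,"az":0,"gripper":0},{"dx":0,"dy":0,"dz":0.016,"ax":0,"ay":0,"az":0,"gripper":0}]'
python3 -c "
from h import *
goal(.495,.0515,.0665,107)"
```

```text
time: 3.77
tool_pos: [0.495, 0.051, 0.0673]
orientation: [0.001, 0.048, 0.999, 0.0]
contact_force: [0.5, 1.3, 5.0]
gripper_width: 0.0126
grip_force: 52.3
t 3.77 pos [0.495  0.051  0.0673] ang 174.49 w 0.0126 F [0.5 1.3 5. ] g 52.3 q7 1.32
shift [0.0001 0.0007 0.001 ] mm [0.1 0.5 0.8] turn [0.0006 0.0004 0.375 ]
```

```bash
python3 -m handwheel '[{"dx":0,"dy":0,"dz":0.001,"ax":0,"ay":0,"az":0.03,"gripper":0},{"dx":0,"dy":0,"dz":0.001,"ax":0,"ay":0,"az":0.06,"gripper":0},{"dx":0,"dy":0,"dz":0.001,"ax":0,"ay":0,"az":0.09,"gripper":0},{"dx":0,"dy":0,"dz":0.001,"ax":0,"ay":0,"az":0.12,"gripper":0},{"dx":0,"dy":0,"dz":0.001,"ax":0,"ay":0,"az":0.15,"gripper":0},{"dx":0,"dy":0,"dz":0.001,"ax":0,"ay":0,"az":0.18,"gripper":0},{"dx":0,"dy":0,"dz":0.001,"ax":0,"ay":0,"az":0.21,"gripper":0},{"dx":0,"dy":0,"dz":0.001,"ax":0,"ay":0,"az":0.24,"gripper":0}]'
python3 -m handwheel '[{"dx":0,"dy":0,"dz":0,"ax":0,"ay":0,"az":0.03,"gripper":0},{"dx":0,"dy":0,"dz":0,"ax":0,"ay":0,"az":0.06,"gripper":0},{"dx":0,"dy":0,"dz":0,"ax":0,"ay":0,"az":0.09,"gripper":0},{"dx":0,"dy":0,"dz":0,"ax":0,"ay":0,"az":0.12,"gripper":0},{"dx":0,"dy":0,"dz":0,"ax":0,"ay":0,"az":0.135,"gripper":0},{"dx":0,"dy":0,"dz":0,"ax":0,"ay":0,"az":0.135,"gripper":0},{"dx":0,"dy":0,"dz":0,"ax":0,"ay":0,"az":0.135,"gripper":0},{"dx":0,"dy":0,"dz":0,"ax":0,"ay":0,"az":0.135,"gripper":0}]'
python3 -c "
from h import *
goal(.495,.0515,.0665,106.6);print(arm.read_state()['torque'])"
```

```text
time: 4.43
tool_pos: [0.4953, 0.0517, 0.0667]
orientation: [0.001, 0.414, 0.91, 0.001]
contact_force: [-0.1, 4.5, 5.1]
gripper_width: 0.0126
grip_force: 52.3
time: 5.1
tool_pos: [0.4957, 0.0519, 0.0667]
orientation: [0.001, 0.595, 0.804, 0.002]
contact_force: [1.3, 3.7, 5.9]
gripper_width: 0.0125
grip_force: 52.3
t 5.1 pos [0.4957 0.0519 0.0667] ang 107.04 w 0.0125 F [1.3 3.7 5.9] g 52.3 q7 0.54
shift [-0.0003 -0.001   0.0003] mm [-0.2 -0.8  0.2] turn [ 0.0011 -0.0002  0.0024]
[ 0.72836602 -0.32693713 -0.03398676]
```

```bash
python3 -m handwheel '[{"dx":0,"dy":0,"dz":0,"ax":0,"ay":0,"az":0.004,"gripper":45},{"dx":0,"dy":0,"dz":0,"ax":0,"ay":0,"az":0.004,"gripper":45},{"dx":0,"dy":0,"dz":0,"ax":0,"ay":0,"az":0.004,"gripper":45},{"dx":0,"dy":0,"dz":0,"ax":0,"ay":0,"az":0.004,"gripper":45},{"dx":0,"dy":0,"dz":-0.02,"ax":0,"ay":0,"az":0.004,"gripper":45},{"dx":0,"dy":0,"dz":-0.05,"ax":0,"ay":0,"az":0.004,"gripper":45},{"dx":0,"dy":0,"dz":-0.09,"ax":0,"ay":0,"az":0.004,"gripper":45},{"dx":0,"dy":0,"dz":-0.14,"ax":0,"ay":0,"az":0.004,"gripper":45},{"dx":0,"dy":0,"dz":-0.14,"ax":0,"ay":0,"az":0.004,"gripper":45},{"dx":0,"dy":0,"dz":-0.14,"ax":0,"ay":0,"az":0.004,"gripper":45},{"dx":0,"dy":0,"dz":-0.14,"ax":0,"ay":0,"az":0.004,"gripper":45}]'
python3 -c "
from h import *
goal(.5355,-.0825,.17,8.6)
f=eyes.grab_frame('side')
cv2.imwrite('pics/s1.png',cv2.resize(f['frame'][170:270,220:350,::-1],None,fx=5,fy=5,interpolation=cv2.INTER_CUBIC))"
```

```text
time: 6.02
tool_pos: [0.4928, 0.0502, 0.1704]
orientation: [-0.001, 0.6, 0.8, -0.001]
contact_force: [-0.3, 0.6, 0.8]
gripper_width: 0.0383
grip_force: 0.0
t 6.02 pos [0.4928 0.0502 0.1704] ang 106.24 w 0.0383 F [-0.3  0.6  0.8] g 0.0 q7 0.44
shift [-0.1857  0.0052  0.0005] mm [-139.3    3.9    0.4] turn [-0.0006 -0.0007 -0.4576]
```

View pics/s1.png

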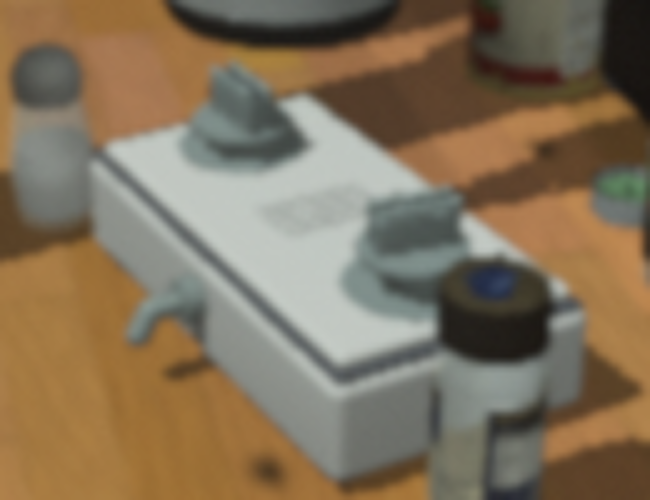

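The left stud is fastened: in the side view its bar at (240,100) lies along the unit and sits lower. The right stud is still up at (415,225). I'll move to the right stud.

```bash
python3 -m handwheel '[{"dx":-0.05,"dy":0.005,"dz":0,"ax":0,"ay":0,"az":-0.457,"gripper":45},{"dx":-0.1,"dy":0.005,"dz":0,"ax":0,"ay":0,"az":-0.457,"gripper":45},{"dx":-0.15,"dy":0.005,"dz":0,"ax":0,"ay":0,"az":-0.457,"gripper":45},{"dx":-0.186,"dy":0.005,"dz":0,"ax":0,"ay":0,"az":-0.457,"gripper":45},{"dx":-0.186,"dy":0.005,"dz":0,"ax":0,"ay":0,"az":-0.457,"gripper":45},{"dx":-0.186,"dy":0.005,"dz":0,"ax":0,"ay":0,"az":-0.457,"gripper":45},{"dx":-0.186,"dy":0.005,"dz":0,"ax":0,"ay":0,"az":-0.457,"gripper":45},{"dx":-0.186,"dy":0.005,"dz":0,"ax":0,"ay":0,"az":-0.457,"gripper":45},{"dx":-0.186,"dy":0.005,"dz":0,"ax":0,"ay":0,"az":-0.457,"gripper":45},{"dx":-0.186,"dy":0.005,"dz":0,"ax":0,"ay":0,"az":-0.457,"gripper":45},{"dx":-0.186,"dy":0.005,"dz":0,"ax":0,"ay":0,"az":-0.457,"gripper":45},{"dx":-0.186,"dy":0.005,"dz":0,"ax":0,"ay":0,"az":-0.457,"gripper":45}]'
python3 - <<'E'
from h import *
goal(.5355,-.0825,.115,8.6)
f=eyes.grab_frame('wrist'); np.savez('f.npz',**f)
cv2.imwrite('pics/w2.png',cv2.resize(f['frame'][130:280,160:360,::-1],None,fx=4,fy=4,interpolation=cv2.INTER_CUBIC))
E
```

```text
time: 7.07
tool_pos: [0.5352, -0.0825, 0.1692]
orientation: [-0.002, -0.077, 0.997, 0.001]
contact_force: [-0.7, -0.8, -0.3]
gripper_width: 0.0384
grip_force: 0.0
t 7.07 pos [ 0.5352 -0.0825  0.1692] ang -171.21 w 0.0384 F [-0.7 -0.8 -0.3] g 0.0 q7 1.84
shift [-0.0007 -0.0002  0.0722] mm [-0.6 -0.1 54.2] turn [ 0.0005 -0.0014  0.0011]
```

View pics/w2.png

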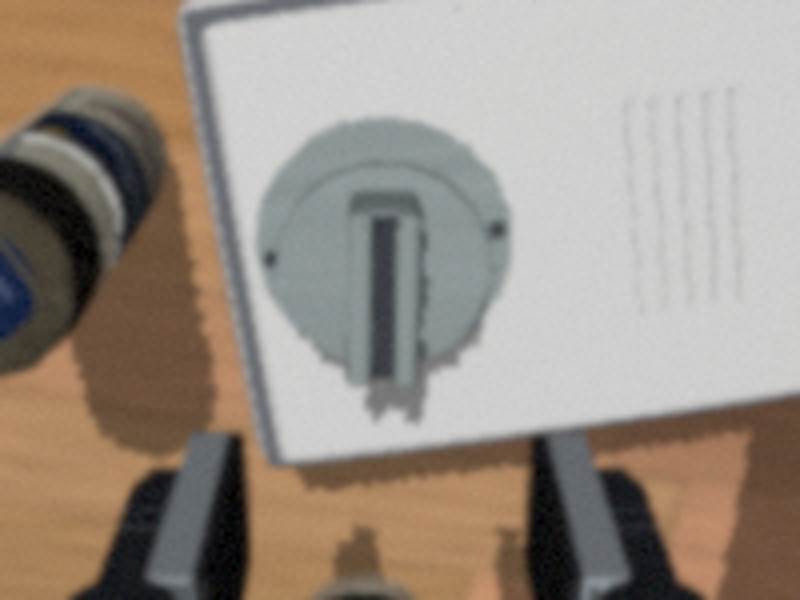

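The wrist view shows the right bar centred between the fingers, with its slot vertical from (384,218) to (382,378). The pips are at (270,259) and (497,229), and the jar is clear on the left. I'll descend and grip.

```bash
python3 -m handwheel '[{"dx":0,"dy":0,"dz":0.04,"ax":0,"ay":-0.001,"az":0.001,"gripper":45},{"dx":0,"dy":0,"dz":0.08,"ax":0,"ay":-0.001,"az":0.001,"gripper":45},{"dx":0,"dy":0,"dz":0.1,"ax":0,"ay":-0.001,"az":0.001,"gripper":45},{"dx":0,"dy":0,"dz":0.118,"ax":0,"ay":-0.001,"az":0.001,"gripper":45},{"dx":0,"dy":0,"dz":0.118,"ax":0,"ay":-0.001,"az":0.001,"gripper":45},{"dx":0,"dy":0,"dz":0.118,"ax":0,"ay":-0.001,"az":0.001,"gripper":45},{"dx":0,"dy":0,"dz":0.118,"ax":0,"ay":-0.001,"az":0.001,"gripper":0},{"dx":0,"dy":0,"dz":0.118,"ax":0,"ay":-0.001,"az":0.001,"gripper":0},{"dx":0,"dy":0,"dz":0.118,"ax":0,"ay":-0.001,"az":0.001,"gripper":0},{"dx":0,"dy":0,"dz":0.118,"ax":0,"ay":-0.001,"az":0.001,"gripper":0},{"dx":0,"dy":0,"dz":0.118,"ax":0,"ay":-0.001,"az":0.001,"gripper":0},{"dx":0,"dy":0,"dz":0.118,"ax":0,"ay":-0.001,"az":0.001,"gripper":0}]' 50
python3 -c "
from h import *
goal(.5355,-.0825,.0665,8.6)"
```

```text
time: 8.12
tool_pos: [0.5373, -0.0829, 0.0837]
orientation: [0.002, -0.073, 0.997, -0.0]
contact_force: [0.2, -0.3, 4.0]
gripper_width: 0.0125
grip_force: 53.7
t 8.12 pos [ 0.5373 -0.0829  0.0837] ang -171.68 w 0.0125 F [ 0.2 -0.3  4. ] g 53.7 q7 1.84
shift [0.0024 0.0008 0.0229] mm [ 1.8  0.6 17.2] turn [-0.0003  0.0016 -0.0016]
```

```bash
python3 -m handwheel '[{"dx":0,"dy":0,"dz":0.008,"ax":0,"ay":0,"az":0,"gripper":0},{"dx":0,"dy":0,"dz":0.017,"ax":0,"ay":0,"az":0,"gripper":0},{"dx":0,"dy":0,"dz":0.017,"ax":0,"ay":0,"az":0,"gripper":0},{"dx":0,"dy":0,"dz":0.017,"ax":0,"ay":0,"az":0,"gripper":0},{"dx":0,"dy":0,"dz":0.017,"ax":0,"ay":0,"az":0,"gripper":0},{"dx":0,"dy":0,"dz":0.017,"ax":0,"ay":0,"az":0,"gripper":0}]'
python3 -c "
from h import *
goal(.5355,-.0825,.07,106.6)"
```

```text
time: 8.62
tool_pos: [0.5373, -0.0828, 0.0706]
orientation: [0.002, -0.073, 0.997, -0.0]
contact_force: [-0.7, -1.3, 5.7]
gripper_width: 0.0128
grip_force: 54.0
t 8.62 pos [ 0.5373 -0.0828  0.0706] ang -171.68 w 0.0128 F [-0.7 -1.3  5.7] g 54.0 q7 1.84
shift [0.0023 0.0008 0.0007] mm [1.7 0.6 0.5] turn [0.0008 0.0014 0.454 ]
```

```bash
python3 -m handwheel '[{"dx":0,"dy":0,"dz":0,"ax":0,"ay":0,"az":0.03,"gripper":0},{"dx":0,"dy":0,"dz":0,"ax":0,"ay":0,"az":0.06,"gripper":0},{"dx":0,"dy":0,"dz":0,"ax":0,"ay":0,"az":0.09,"gripper":0},{"dx":0,"dy":0,"dz":0,"ax":0,"ay":0,"az":0.12,"gripper":0},{"dx":0,"dy":0,"dz":0,"ax":0,"ay":0,"az":0.15,"gripper":0},{"dx":0,"dy":0,"dz":0,"ax":0,"ay":0,"az":0.18,"gripper":0},{"dx":0,"dy":0,"dz":0,"ax":0,"ay":0,"az":0.21,"gripper":0},{"dx":0,"dy":0,"dz":0,"ax":0,"ay":0,"az":0.24,"gripper":0}]'
python3 -c "
from h import *
goal(.5355,-.0825,.07,106.6)"
```

```text
time: 9.28
tool_pos: [0.5372, -0.0834, 0.0706]
orientation: [0.002, 0.302, 0.953, 0.0]
contact_force: [-1.0, -2.5, 5.4]
gripper_width: 0.0122
grip_force: 54.0
t 9.28 pos [ 0.5372 -0.0834  0.0706] ang 144.84 w 0.0122 F [-1.  -2.5  5.4] g 54.0 q7 1.31
shift [ 0.0025 -0.0003  0.0008] mm [ 1.9 -0.2  0.6] turn [0.0011 0.0011 0.2124]
```

```bash
python3 -m handwheel '[{"dx":0,"dy":0,"dz":0,"ax":0,"ay":0,"az":0.03,"gripper":0},{"dx":0,"dy":0,"dz":0,"ax":0,"ay":0,"az":0.06,"gripper":0},{"dx":0,"dy":0,"dz":0,"ax":0,"ay":0,"az":0.09,"gripper":0},{"dx":0,"dy":0,"dz":0,"ax":0,"ay":0,"az":0.12,"gripper":0},{"dx":0,"dy":0,"dz":0,"ax":0,"ay":0,"az":0.15,"gripper":0},{"dx":0,"dy":0,"dz":0,"ax":0,"ay":0,"az":0.18,"gripper":0},{"dx":0,"dy":0,"dz":0,"ax":0,"ay":0,"az":0.214,"gripper":0},{"dx":0,"dy":0,"dz":0,"ax":0,"ay":0,"az":0.214,"gripper":0},{"dx":0,"dy":0,"dz":0,"ax":0,"ay":0,"az":0.214,"gripper":0},{"dx":0,"dy":0,"dz":0,"ax":0,"ay":0,"az":0.214,"gripper":0}]'
python3 -c "
from h import *
goal(.5355,-.0825,.07,106.6);print(arm.read_state()['torque'])"
```

```text
time: 10.12
tool_pos: [0.5368, -0.0837, 0.0705]
orientation: [0.002, 0.598, 0.802, 0.001]
contact_force: [-1.6, -1.9, 6.4]
gripper_width: 0.0126
grip_force: 54.0
t 10.12 pos [ 0.5368 -0.0837  0.0705] ang 106.57 w 0.0126 F [-1.6 -1.9  6.4] g 54.0 q7 0.84
shift [ 0.0021 -0.0012  0.0006] mm [ 1.6 -0.9  0.5] turn [ 0.0011  0.0009 -0.0002]
[-0.48827471  0.25974514 -0.01075117]
```

Now I'll release, rise, and look at both studs.

```bash
python3 -m handwheel '[{"dx":0,"dy":0,"dz":0,"ax":0,"ay":0,"az":0,"gripper":45},{"dx":0,"dy":0,"dz":0,"ax":0,"ay":0,"az":0,"gripper":45},{"dx":0,"dy":0,"dz":0,"ax":0,"ay":0,"az":0,"gripper":45},{"dx":0,"dy":0,"dz":0,"ax":0,"ay":0,"az":0,"gripper":45},{"dx":0,"dy":0,"dz":-0.02,"ax":0,"ay":0,"az":0,"gripper":45},{"dx":0,"dy":0,"dz":-0.05,"ax":0,"ay":0,"az":0,"gripper":45},{"dx":0,"dy":0,"dz":-0.09,"ax":0,"ay":0,"az":0,"gripper":45},{"dx":0,"dy":0,"dz":-0.14,"ax":0,"ay":0,"az":0,"gripper":45},{"dx":0,"dy":0,"dz":-0.18,"ax":0,"ay":0,"az":0,"gripper":45},{"dx":0,"dy":0,"dz":-0.18,"ax":0,"ay":0,"az":0,"gripper":45},{"dx":0,"dy":0,"dz":-0.18,"ax":0,"ay":0,"az":0,"gripper":45}]'
python3 -c "
from h import *
f=eyes.grab_frame('side');w=eyes.grab_frame('wrist')
a=cv2.resize(f['frame'][170:270,220:350],(390,300),interpolation=cv2.INTER_CUBIC)
b=cv2.resize(w['frame'],(400,300))
cv2.imwrite('pics/e.png',np.hstack([a,b])[:,:,::-1])"
```

```text
time: 11.03
tool_pos: [0.5356, -0.0823, 0.2055]
orientation: [0.001, 0.597, 0.802, 0.001]
contact_force: [0.2, 0.5, 0.1]
gripper_width: 0.0382
grip_force: 0.0
```

View pics/e.png

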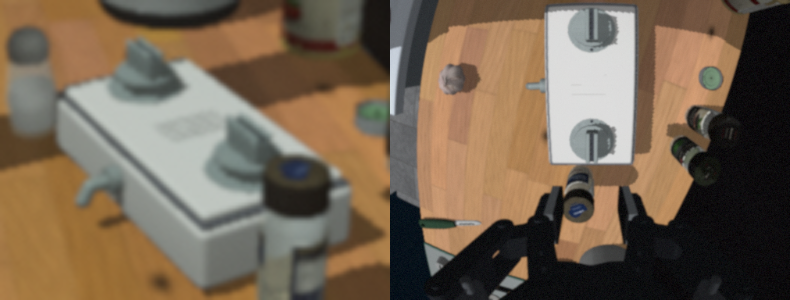

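Both bars lie along the long side and sit low: left at (145,65) and right at (245,140) in the side view, and aligned with the pips in the wrist view. The salt shaker and jar are upright where they were.

```bash
python3 -c "
from cell import hand_in
print(hand_in())"
```

```text
the job is handed in; nothing more can be done
None
```

I pressed down, turned and released both studs; the last pictures show both bars low and along the unit's long side, with the salt shaker and spice jar still standing. I handed the job in at about 11 s of the 48 s limit, but it returned no verdict.

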